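# Shut the wash-water outlet and snap its dust cap on

## Robot

A 6-joint arm with a two-finger parallel gripper is mounted at the origin on the work surface. World frame = base frame: x ahead of the robot, y to its left, z up, the work surface at z = 0. Lengths are in mm, angles in rad, forces in N, time in s.
With the tool pointing down it reaches from about 325 to 900 mm from the base axis. Payload 6.1 kg.
Tool frame: the origin (TCP) lies midway between the tips of the shut fingers; the grasp point (between the pads) lies 19 mm behind it; z points along the fingers, y is the direction in which the jaws open and shut (so a half turn about z gives the same grasp; the last joint's range is limited). The gripper opens to 85 mm and grips with 20 to 120 N. Pads are 22 mm wide; open, the fingers measure 114 mm over their backs; the gripper's body (76 mm by 85 mm) begins 54 mm behind the grasp point. The pads swing forward as they close: fully open they stand 13 mm farther back than shut.
Start: joints at [-1.475, 0.22, 1.526, -0, 1.395, -0.126], TCP at [137.484, -609.683, 231.3] pointing down, gripper open.
Joint ranges: [-2.98, 2.98], [-0.91, 2.08], [0.09, 2.57], [-1.24, 4.39], [0.2, 2.65], [-2.68, 2.68]. Speed limits (rad/s): [2.57, 2.57, 3.01, 3.14, 3.14, 3.14].

## Interface

Orientations are given as a 3x3 rotation matrix whose columns are the frame's x, y, z axes.
In Python, from station import ctrl gives the robot as it stands.
- The arm moves only by the tool jog_arm, never from a script. Its argument "moves" is a list of rows, each an object with "rotation": the turn, a rotation vector about the tool's x, y, z in rad, a list of three; "dp": the shift along the tool's x, y, z in mm, a list of three; "grip": the finger opening in mm, from 0 to 85.4. In form: [{"rotation": [ax, ay, az], "dp": [x, y, z], "grip": grip}, ...]. A call has 1 to 10 rows; each row shifts and turns the pose as measured when the row begins, along the tool's axes as they then stand; what a row does not reach is not made up. A row lasts 1/8 s, in which the tool goes at most 62.5 mm and 10.7 degrees, less where a joint would pass 70% of its speed; a pose out of reach is approached as far as the arm can. A call is refused whole if a number of a shift passes 62.5 or a number of a turn 0.188, either way. A call with a gripper value outside its range is refused whole. The fingers move at their own pace and stop on an object; "squeeze" is the grip in N (left out, the last holds). Time passes only in rows, so rows that do not move let the fingers close. It gives the time, the measured TCP pose, the force and the opening at its end, in the units of the state.
- ctrl.observe(): the state, without advancing time (a new reading comes with each control period).
- ctrl.grab_frame(name): name is "side" or "top" or "wrist"; returns a dict with "pixels" (384x512x3 uint8, red, green, blue), "z_map" (384x512 float32, mm along the optical axis (not along the pixel's ray), 0 where there is no reading), "intrinsics" (3x3 intrinsics, pixels), "R" (3x3) and "t" (3): a world point X has camera coordinates R X + t. Camera axes: x right, y down, z forward; pixel columns grow to the right and rows downward; lengths in mm; the calibration is good to about 2 mm. A picture is of the moment at which its call begins.
- ctrl.hand_in(): hands the job in, once; it reports no verdict.
The state is a dict: "clock": time; "q": joint angles; "qvel": joint speeds; "tau": joint torques, N m; "ee_pos": TCP position; "tcp_rot": TCP orientation; "contact_force": force on the tool from outside, world axes, zero at the start; "torque": the same for the moment, N m; "width": finger opening in mm.
Only numpy, scipy, OpenCV 4.12 (cv2) and the standard library are available. Lean on these libraries where they do the work, as an engineer would, in place of code of your own. Each camera call takes 0.05 s, during which the arm holds its last target. There are 200 camera calls.

## Task

Shut off the car-wash water outlet: throw its lever round into the notch marked by the raised triangular pointer and leave it resting there. Then fetch the white dust cap from the shelf top, press it straight down onto the outlet's spigot until it clicks home with its skirt flat on the collar, and keep pressing down: finish while still holding the cap firmly pressed, without letting go. Leave the jar, the lug nut, the sprayer and the brush caddy standing where they are.

Things in the scene. Friction and masses are not known exactly. Their poses are not given: they have to be found in the camera images.
- outlet: Wash-water outlet: fixed grey block 150 (x) x 270 (y) x 30 mm on the shelf top, place and yaw vary; origin at the centre of its underside, z up. On it: at y = -55 mm a lever over a round aluminium plate (radius 70 mm, its top 36 mm above the shelf); at y = +85 mm the spigot.
- lever (a joint): Angle of the flat shut-off lever about its vertical pivot, rad, 0 to 1.52 (end stops), growing anticlockwise seen from above; at 0 it points 150 degrees anticlockwise from the outlet's +x. It starts between 0 and 0.45. Notches lie between pairs of ribs on the plate: an unmarked one at 0.72, the marked one (raised dark triangle) at 1.30.
- lever_pivot (a point): Point on the lever's vertical pivot axis, 70 mm above the shelf. A sprung ball under the lever climbs over each rib (about 5 N at the knob), drops into the notch and centres the lever there from within 0.08 rad; elsewhere the lever stays where it is left (friction about 1 N at the knob).
- lever_knob (a point): Middle of the upright round black knob at the lever's end, 90 mm from the pivot axis, 80 mm above the shelf. Knob: diameter 16 mm, standing from 56 to 100 mm above the shelf; below it the 14 mm wide lever bar (48 to 56 mm above the shelf). The round knob can turn between the fingers.
- notch (a point): Where lever_knob is when the lever lies in the marked notch (80 mm above the shelf).
- cap: Loose white snap cap, 50 g, standing mouth down on the shelf; origin at the centre of its underside, z up. Round: skirt diameter 53 mm from 0 to 6 mm height, above it a body of diameter 40 mm to the flat top at 36 mm. Fingertips can bear down on the skirt. Mouth 24.5 mm wide with a rounded lip 5 mm high; the hollow above is 33 mm wide, its roof 30 mm above the underside.
- spigot: Upright spigot on the outlet; origin at the centre of the seat (top of the collar), 42 mm above the shelf, z up. It rises 27 mm above the seat, diameter 21.6 mm, the top 9 mm tapering to 12 mm. Four sprung balls stand out 8 mm above the seat: the cap meets them about 11 mm above the seat, needs 5 to 15 N, snaps past some 6 mm above it, and is home with its origin here; any turn.
- jar: Glass jar with a clip-on lid, diameter 73 mm (80 over the clip), 114 mm tall, loose; origin at the centre of its underside. The cap, the jar and the lug nut stand in three places that are swapped at random.
- lug_nut: Chrome lug nut, hexagon (21 mm across flats) on a 29 mm foot, 36 mm tall, loose, standing upright; origin at the centre of its underside.
- sprayer: White trigger spray bottle, diameter 80 mm, 213 mm tall, nozzle to its -x, loose; origin at the centre of its underside.
- caddy: Pale green plastic brush caddy with a carrying bow, 110 (x) x 180 (y) mm, 85 mm tall, 150 mm over the bow, loose; origin at the centre of its underside.
- collar: The round steel collar round the foot of the spigot, diameter 60 mm, 12 mm tall; origin at the centre of its underside, 30 mm above the shelf; its flat top is the seat that the cap's skirt is pressed on.
Mind the look-alikes: they are no part of the job. What is meant by the cap is not green or turquoise, and is the smaller of those in its own colour.

How it is judged (in metres and radians):
On the way, in this order (a step that is already met when the one before it is completed fails the run):
1. the lever lies in the marked notch, let go (value of joint lever between 1.23 and 1.37 rad and contact force between the fingers and lever below 0.3 N), for 0.2 s.
2. the cap is clicked home on the spigot (z of cap in the frame of spigot below 0.0015 m and distance between cap and spigot below 0.003 m and angle between cap's own z axis and vertical below 0.08 rad), for 0.2 s.
At the end, for the whole second after the job is handed in: Lever within 0.07 rad of the marked notch (1.30); cap home on the spigot: origin within 3 mm of the seat centre, not more than 1.5 mm above the seat, tilted less than 0.08 rad; the gripper's fingers still on the cap (over 2 N) and the cap pressed on the collar with more than 3 N (all of step 2 and value of joint lever between 1.23 and 1.37 rad and contact force between cap and collar above 3 N and contact force between the fingers and cap above 2 N); the arm keeps its last pose, push and grip.
It fails at once if the jar is knocked over or shifted by more than 4 cm (distance of jar from where it was at the start of the episode above 0.04 m or angle between jar's own z axis and vertical above 0.35 rad).
It fails at once if the lug nut is knocked over or shifted by more than 4 cm (distance of lug_nut from where it was at the start of the episode above 0.04 m or angle between lug_nut's own z axis and vertical above 0.5 rad).
It fails at once if the sprayer is knocked over or shifted by more than 4 cm (distance of sprayer from where it was at the start of the episode above 0.04 m or angle between sprayer's own z axis and vertical above 0.35 rad).
It fails at once if the caddy is knocked over or shifted by more than 4 cm (distance of caddy from where it was at the start of the episode above 0.04 m or angle between caddy's own z axis and vertical above 0.35 rad).
It also fails if it takes over 61 s, if anything falls off the work surface, if the arm or the gripper's body presses on something with over 40 N, if the wrist force passes 120 N, or if a joint passes its speed limit or range.

## Working session

There is one attempt and no reset: what is moved stays moved. The work goes in short steps, Python scripts to look and compute and a tool call to move; the robot and the scene stay as the last step left them, time stands still between calls to the robot, and variables do not carry over. Pictures are saved under pics/ and viewed, about 8 in all and at most 12, crops included, and the job is handed in when it is done.

Besides the shell and the picture viewer there is one more tool, called after ">>>" as name([rows], argument=value, ...), one row to a line, values as JSON. jog_arm: Moves the arm, as the interface text tells. Its arguments: {"type":"object","properties":{"moves":{"type":"array"},"squeeze":{"type":"number"}},"required":["moves"]}

```bash
mkdir -p pics
cat > h.py <<'E'
from station import ctrl
import numpy as np, cv2
def grab(n,name,save=True):
    f=ctrl.grab_frame(n); np.savez(f'pics/{name}.npz',**f)
    if save: cv2.imwrite(f'pics/{name}.png',f['pixels'][:,:,::-1])
    return f
def cloud(f):
    z=f['z_map'];K=np.array(f['intrinsics']);v,u=np.indices(z.shape)
    c=np.stack([(u-K[0,2])/K[0,0]*z,(v-K[1,2])/K[1,1]*z,z],-1)
    w=(c-np.array(f['t']))@np.array(f['R']); w[z==0]=np.nan
    return w
E
python3 - <<'E'
from h import *
a=grab('top','top0');b=grab('side','side0')
cv2.imwrite('pics/both.png',cv2.resize(np.hstack([a['pixels'],b['pixels']])[:,:,::-1],(800,300)))
s=ctrl.observe();print(s)
for f in(a,b):print(f['R'],f['t'],f['intrinsics'])
E
```

```text
{'clock': 0.1, 'q': array([-1.47508345e+00,  2.21160391e-01,  1.52753522e+00, -1.68464447e-06,
        1.39468999e+00, -1.26126592e-01]), 'qvel': array([-1.03875548e-03, -2.56380244e-03, -3.59568862e-03, -1.04583157e-03,
        1.42264798e-04,  8.57398819e-05]), 'tau': array([ 2.72715064e-03, -4.98237884e+01, -3.90549016e+01, -9.18364503e-05,
        5.64195332e-03,  1.60079429e-05]), 'ee_pos': array([ 137.44083277, -609.12703159,  230.28011661]), 'tcp_rot': array([[ 9.75494327e-01,  2.20024516e-01, -1.72997133e-04],
       [ 2.20024470e-01, -9.75492720e-01,  1.78458142e-03],
       [ 2.23894220e-04, -1.77891266e-03, -9.99998393e-01]]), 'contact_force': array([-0.17349533, -1.34003635, -0.46858518]), 'torque': array([ 0.02724398, -0.05490358, -0.00289264]), 'width': 85.21236383596138}
[[-7.73996846e-03 -9.99967939e-01 -2.05272360e-03]
 [-9.76776284e-01  7.99998755e-03 -2.14112333e-01]
 [ 2.14121890e-01  3.47829025e-04 -9.76806887e-01]] [ -46.75388642  537.58089763 1054.78386873] [[392.90317416   0.         261.94319529]
 [  0.         392.90317416 198.11951198]
 [  0.           0.           1.        ]]
[[-8.78852370e-01 -4.77093779e-01  1.95404261e-04]
 [-2.65278444e-01  4.88327762e-01 -8.31362342e-01]
 [ 3.96542380e-01 -7.30696601e-01 -5.55730706e-01]] [ 419.50336705  210.29282693 1264.57917687] [[497.89966403   0.         253.77309052]
 [  0.         497.89966403 186.00340667]
 [  0.           0.           1.        ]]
```

View pics/top0.png

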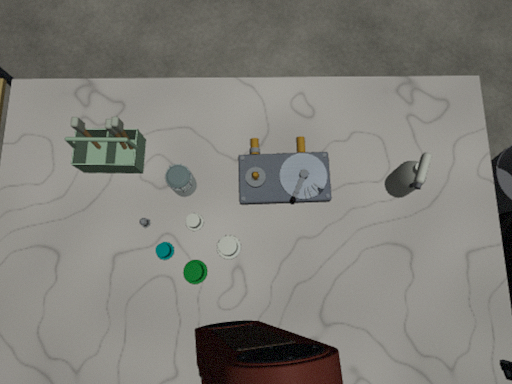

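View pics/side0.png

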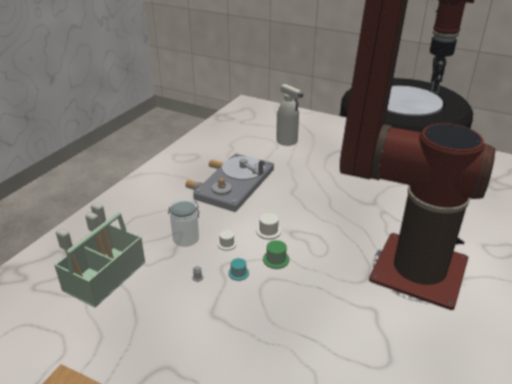

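The top view shows the small white cap at about (194,221), a larger white look-alike at (229,246), the spigot at (255,175), the pivot at (304,175), the knob at (292,200) and the jar at (180,180). Next I'll measure these from the depth maps.

```bash
cat > m.py <<'E'
from h import *
f=dict(np.load('pics/top0.npz'));w=cloud(f);g=dict(np.load('pics/side0.npz'));ws=cloud(g)
P=np.r_[w.reshape(-1,3)]
for n,(u,v) in dict(cap=(194,221),big=(229,246),spig=(255,175),piv=(304,175),knob=(292,200),jar=(180,175),nut=(144,222),shelf=(300,290),block=(275,195)).items(): print(n,w[v,u].round(1))
def reg(W,c,r,z0,z1):
    Q=W.reshape(-1,3);Q=Q[(np.hypot(*(Q[:,:2]-c).T)<r)&(Q[:,2]>z0)&(Q[:,2]<z1)];return Q
for nm,W in(('top',w),('side',ws)):
    c=w[221,194,:2]
    q=reg(W,c,40,30,45);print(nm,'captop',len(q),q.mean(0),q.min(0),q.max(0), cv2.minEnclosingCircle(q[:,:2].astype('f4')))
    # block top
    b=w[195,275,:2];q=reg(W,b,260,24,34)
    M=(np.abs(W[...,2]-30)<5);n,L,S,C=cv2.connectedComponentsWithStats(M.astype('u1'))
    i=1+np.argmax(S[1:,4]);q=W[L==i];print('block',S[i],cv2.minAreaRect(q[:,:2].astype('f4')),q[:,2].mean())
    q=reg(W,w[175,255,:2],40,38,46);print('collar',len(q),q.mean(0),cv2.minEnclosingCircle(q[:,:2].astype('f4')))
    q=reg(W,w[175,255,:2],40,55,80);print('spig',len(q),q.mean(0),q[:,2].max())
    q=reg(W,w[200,292,:2],40,90,115);print('knob',len(q),q.mean(0) if len(q) else 0)
a=cv2.resize(f['pixels'][140:270,130:345],None,fx=3.7,fy=3.7,interpolation=cv2.INTER_CUBIC);cv2.imwrite('pics/crop.png',a[:,:,::-1])
E
python3 m.py
```

```text
cap [477.3 144.   32.9]
big [403.7  41.8  47.2]
spig [601.9 -31.9  70.2]
piv [ 604.6 -172.4   56.4]
knob [ 522.5 -132.9   98.2]
jar [591.6 171.9 112.7]
nut [475.9 287.8  30.7]
shelf [ 2.821e+02 -1.570e+02 -2.000e-01]
block [552.9 -89.2  27.4]
top captop 152 [478.68371303 149.54898452  35.71548412] [459.81795312 130.10471957  30.3682479 ] [497.47280069 169.63377982  40.97704216] ((478.5213317871094, 149.75442504882812), 19.9140625)
block [ 238  137   93   67 2877] ((631.0579833984375, -114.86769104003906), (200.39599609375, 269.61383056640625), 1.0398365259170532) 30.066947943818075
collar 240 [603.42588833 -29.58311586  41.5925694 ] ((604.3184814453125, -29.9565486907959), 30.125438690185547)
spig 45 [603.15449969 -30.16614691  64.56972602] 71.24387801348082
knob 28 [ 525.5568453  -134.11549357   97.39478085]
side captop 118 [478.39742297 151.94151516  33.30821303] [459.5545516  128.58404407  30.11914688] [500.49738252 171.91422679  37.63211273] ((478.8166809082031, 150.40896606445312), 21.868427276611328)
block [ 186  154   88   51 1510] ((632.0377807617188, -110.12123107910156), (200.21597290039062, 268.4808654785156), 2.066002368927002) 29.16701479814857
collar 96 [599.7508885  -21.6198649   40.07361455] ((603.8939208984375, -27.08305549621582), 31.904348373413086)
spig 34 [603.58383171 -25.84739094  61.05778303] 66.55095381087219
knob 17 [ 526.70855585 -130.67915223   93.92567688]
```

View pics/crop.png

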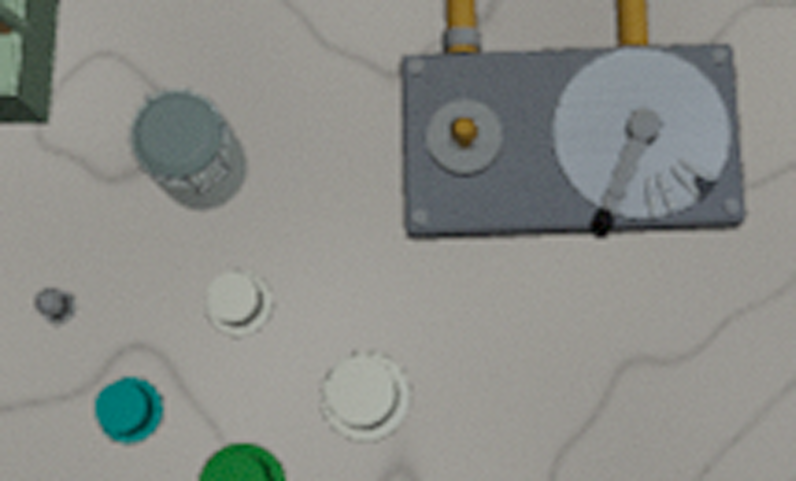

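Sizes check out: cap top 40 mm across at z 36, collar radius 30, knob about 90 mm from the pivot. I'll refine the yaw and check the triangle while starting the approach.

>>> jog_arm([
  {"rotation": [0,0,0],"dp": [45,-35,0],"grip": 50},
  {"rotation": [0,0,0],"dp": [45,-35,0],"grip": 50},
  {"rotation": [0,0,0],"dp": [45,-35,0],"grip": 50},
  {"rotation": [0,0,0],"dp": [45,-35,0],"grip": 50},
  {"rotation": [0,0,0],"dp": [45,-35,5],"grip": 50},
  {"rotation": [0,0,0],"dp": [45,-35,5],"grip": 50},
  {"rotation": [0,0,0],"dp": [45,-35,5],"grip": 50},
  {"rotation": [0,0,0],"dp": [45,-35,5],"grip": 50},
  {"rotation": [0,0,0],"dp": [45,-35,5],"grip": 50},
  {"rotation": [0,0,0],"dp": [45,-35,5],"grip": 50},
])

```text
clock: 1.35
ee_pos: [507.2, -157.1, 197.1]
tcp_rot: [[0.977, 0.212, -0.001], [0.212, -0.977, 0.005], [0.0, -0.005, -1.0]]
contact_force: [0.7, -1.8, 1.1]
width: 49.9
```

```bash
cat >> h.py <<'E'
def to(x,y,z,yaw=None):
    s=ctrl.observe();R=s['tcp_rot'];p=s['ee_pos'];th=np.arctan2(R[1,0],R[0,0])
    yaw=th if yaw is None else yaw
    c,q=np.cos(yaw),np.sin(yaw);T=np.array([[c,q,0],[q,-c,0],[0,0,-1.]])
    rv=cv2.Rodrigues(R.T@T)[0].ravel()
    print('t%.2f'%s['clock'],'p',p.round(1),'yaw%.3f'%th,'w%.1f'%s['width'],'F',s['contact_force'].round(1),'-> dp',(R.T@(np.array([x,y,z])-p)).round(1),'rot',rv.round(3))
E
python3 - <<'E'
from h import *
f=dict(np.load('pics/top0.npz'));K,R,t=f['intrinsics'],f['R'],f['t']
def ray(u,v,z):
    d=R.T@np.linalg.inv(K)@[u,v,1];c=-R.T@t;return (c+d*(z-c[2])/d[2]).round(1)
cp=lambda a,b,z:ray(130+(a+.5)/3.7-.5,140+(b+.5)/3.7-.5,z)
C=[cp(403,58,30),cp(735,46,30),cp(743,222,30),cp(408,236,30)]
print(C,'ctr',np.mean(C,0)); e=(C[0]-C[1])+(C[3]-C[2]);print('yaw',np.degrees(np.arctan2(-e[0],e[1])))
e=(C[0]-C[3])+(C[1]-C[2]);print('yaw2',np.degrees(np.arctan2(e[1],e[0])))
print('plate',cp(643,133,36),'hub',cp(644,125,56),'tri',cp(706,186,38),'knob',cp(602,219,99),'ribs',cp(652,200,38),cp(670,193,38),cp(691,178,38))
to(525.5,-134,140)
E
```

```text
[array([674.4,  17.6,  30. ]), array([ 682.3, -249.9,   30. ]), array([ 537.2, -249.8,   30. ]), array([528.2,  13. ,  30. ])] ctr [ 605.525 -117.275   30.   ]
yaw 1.8253272984567621
yaw2 0.8850343326782212
plate [ 608.6 -172.9   36. ] hub [ 609.4 -171.7   56. ] tri [ 564.6 -220.7   38. ] knob [ 525.6 -133.8   99. ] ribs [ 553.7 -178.1   38. ] [ 559.2 -192.3   38. ] [ 571.1 -209.2   38. ]
t1.35 p [ 507.2 -157.1  197.1] yaw0.213 w49.9 F [ 0.7 -1.8  1.1] -> dp [ 22.8 -18.4  57.2] rot [-0.005 -0.     0.   ]
```

>>> jog_arm([
  {"rotation": [0,0,0],"dp": [12,-9,20],"grip": 50},
  {"rotation": [0,0,0],"dp": [11,-9,20],"grip": 50},
  {"rotation": [0,0,0],"dp": [0,0,20],"grip": 50},
  {"rotation": [0,0,0],"dp": [0,0,0],"grip": 50},
])

```text
clock: 1.85
ee_pos: [527.3, -128.1, 133.7]
tcp_rot: [[0.976, 0.219, -0.003], [0.219, -0.976, 0.007], [-0.002, -0.007, -1.0]]
contact_force: [-0.5, 0.4, 1.0]
width: 49.9
```

Run:
```python
from h import *
to(525.6,-134,64)
grab('wrist','w1')
```

```text
t1.85 p [ 527.3 -128.1  133.7] yaw0.221 w49.9 F [-0.5  0.4  1. ] -> dp [-2.8  5.9 69.7] rot [-0.007  0.002 -0.   ]
```

View pics/w1.png

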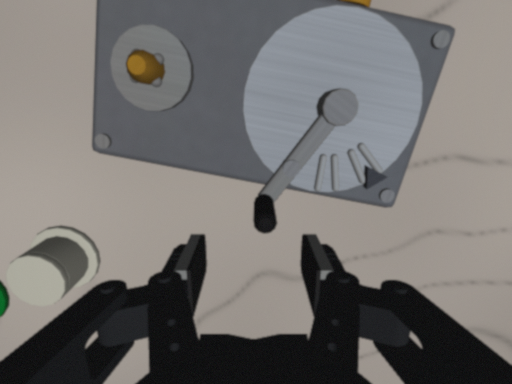

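The wrist view has the knob at (265,212), roughly between the fingers at (200,240) and (308,240), with the hub at (339,106) and the triangle at (374,178). I'll descend around the knob.

>>> jog_arm([
  {"rotation": [-0.007,0,0],"dp": [-1,3,20],"grip": 50},
  {"rotation": [0,0,0],"dp": [-1,3,20],"grip": 50},
  {"rotation": [0,0,0],"dp": [0,0,20],"grip": 50},
  {"rotation": [0,0,0],"dp": [0,0,8],"grip": 50},
])

```text
clock: 2.4
ee_pos: [531.2, -137.8, 71.3]
tcp_rot: [[0.976, 0.217, 0.009], [0.217, -0.976, -0.005], [0.008, 0.007, -1.0]]
contact_force: [-0.5, -0.6, 0.6]
width: 49.9
```

Run:
```python
from h import *
f=dict(np.load('pics/w1.npz'));w=cloud(f)
q=w[200:208,262:268].reshape(-1,3);print('knobtop',w[204,265])
m=(w[...,2]>52)&(w[...,2]<62);m[:,:315]=0;m[130:]=0
q=w[m];print('hub',len(q),q.mean(0),cv2.minEnclosingCircle(q[:,:2].astype('f4')))
m=(w[...,2]>39)&(w[...,2]<46);m[120:]=0;m[:,:100]=0;m[:,200:]=0
q=w[m];print('collar',len(q),q.mean(0),cv2.minEnclosingCircle(q[:,:2].astype('f4')))
m=(w[...,2]>30)&(w[...,2]<42);m[:220]=0;m[:,110:]=0
q=w[m];print('cap',len(q),q.mean(0),cv2.minEnclosingCircle(q[:,:2].astype('f4')))
to(525.6,-134,64)
```

```text
knobtop [ 535.41949097 -134.09278507   79.73000575]
hub 1283 [ 608.49352684 -169.33286687   59.25273513] ((606.7459716796875, -168.09974670410156), 17.231220245361328)
collar 4332 [607.12342898 -32.7034581   41.42993438] ((606.3901977539062, -31.524171829223633), 30.052892684936523)
cap 573 [422.90391179  33.96083859  36.14647685] ((410.6767272949219, 43.44867706298828), 25.882394790649414)
t2.40 p [ 531.2 -137.8   71.3] yaw0.219 w49.9 F [-0.5 -0.6  0.6] -> dp [-4.7 -4.9  7.3] rot [ 0.007 -0.008 -0.   ]
```

>>> jog_arm([
  {"rotation": [0.006,-0.007,0],"dp": [-5,-4,8],"grip": 50},
  {"rotation": [0,0,0],"dp": [0,0,0],"grip": 30},
  {"rotation": [0,0,0],"dp": [0,0,0],"grip": 0},
  {"rotation": [0,0,0],"dp": [0,0,0],"grip": 0},
  {"rotation": [0,0,0],"dp": [0,0,0],"grip": 0},
], squeeze=25)

```text
clock: 3.02
ee_pos: [526.3, -135.6, 65.0]
tcp_rot: [[0.976, 0.217, 0.003], [0.217, -0.976, -0.001], [0.003, 0.002, -1.0]]
contact_force: [0.6, -0.4, -3.0]
width: 15.5
```

Run:
```python
from h import *
to(525.6,-134,62)
for a in range(156,234,10):
    print(a,(608+90*np.cos(np.radians(a))).round(1),(-170.5+90*np.sin(np.radians(a))).round(1))
```

```text
t3.02 p [ 526.3 -135.6   65. ] yaw0.218 w15.5 F [ 0.6 -0.4 -3. ] -> dp [-0.4 -1.8  3. ] rot [ 0.002 -0.003 -0.   ]
156 525.8 -133.9
166 520.7 -148.7
176 518.2 -164.2
186 518.5 -179.9
196 521.5 -195.3
206 527.1 -210.0
216 535.2 -223.4
226 545.5 -235.2
```

>>> jog_arm([
  {"rotation": [0,0,0],"dp": [-4,7,0],"grip": 0},
  {"rotation": [0,0,0],"dp": [-4,7,0],"grip": 0},
  {"rotation": [0,0,0],"dp": [-3,8,0],"grip": 0},
  {"rotation": [0,0,0],"dp": [-3,8,0],"grip": 0},
  {"rotation": [0,0,0],"dp": [-2,8,0],"grip": 0},
  {"rotation": [0,0,0],"dp": [-1,8,0],"grip": 0},
  {"rotation": [0,0,0],"dp": [0,8,0],"grip": 0},
  {"rotation": [0,0,0],"dp": [0,8,0],"grip": 0},
])

```text
clock: 4.03
ee_pos: [517.2, -198.0, 64.8]
tcp_rot: [[0.975, 0.221, -0.01], [0.221, -0.975, 0.009], [-0.008, -0.011, -1.0]]
contact_force: [-2.8, 9.7, 4.1]
width: 15.0
```

Run:
```python
from h import *
to(527.1,-210,65)
p=ctrl.observe()['ee_pos'];print(np.degrees(np.arctan2(p[1]+170.5,p[0]-608))%360,np.hypot(p[1]+170.5,p[0]-608))
```

```text
t4.03 p [ 517.2 -198.    64.8] yaw0.223 w15.0 F [-2.8  9.7  4.1] -> dp [ 7.  13.9 -0.4] rot [-0.011  0.008 -0.   ]
196.8509045668036 94.86387806250637
```

>>> jog_arm([
  {"rotation": [-0.01,0.007,0],"dp": [4,7,0],"grip": 0},
  {"rotation": [0,0,0],"dp": [3,8,0],"grip": 0},
  {"rotation": [0,0,0],"dp": [3,8,0],"grip": 0},
  {"rotation": [0,0,0],"dp": [3,8,0],"grip": 0},
  {"rotation": [0,0,0],"dp": [4,7,0],"grip": 0},
])

```text
clock: 4.65
ee_pos: [537.7, -234.4, 64.7]
tcp_rot: [[0.975, 0.221, -0.012], [0.221, -0.975, 0.002], [-0.012, -0.005, -1.0]]
contact_force: [-3.7, 0.9, 2.2]
width: 15.3
```

Run:
```python
from h import *
to(545.8,-235.5,65)
p=ctrl.observe()['ee_pos'];print(np.degrees(np.arctan2(p[1]+170.5,p[0]-608))%360,np.hypot(p[1]+170.5,p[0]-608))
```

```text
t4.65 p [ 537.7 -234.4   64.7] yaw0.223 w15.3 F [-3.7  0.9  2.2] -> dp [ 7.7  2.9 -0.4] rot [-0.005  0.012 -0.   ]
222.24917236964728 95.01223530693788
```

>>> jog_arm([
  {"rotation": [-0.005,0.01,0],"dp": [4,2,0],"grip": 0},
  {"rotation": [0,0,0],"dp": [4,2,0],"grip": 0},
  {"rotation": [0,0,0],"dp": [0,0,0],"grip": 0},
])

```text
clock: 5.03
ee_pos: [544.2, -240.2, 64.6]
tcp_rot: [[0.975, 0.22, -0.007], [0.22, -0.975, -0.004], [-0.007, 0.002, -1.0]]
contact_force: [1.0, 5.4, 2.0]
width: 15.3
```

Run:
```python
from h import *
to(545.8,-235.5,65)
grab('wrist','w2')
```

```text
t5.03 p [ 544.2 -240.2   64.6] yaw0.222 w15.3 F [1.  5.4 2. ] -> dp [ 2.6 -4.2 -0.4] rot [0.002 0.007 0.   ]
```

View pics/w2.png

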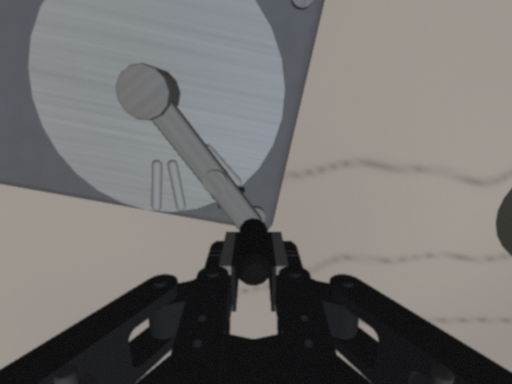

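The bar lies over the triangle near (240,190), perhaps slightly past centre: the push-back is 5 N and I'm about 4 mm beyond my computed notch. I'll ease back and release.

>>> jog_arm([
  {"rotation": [0,0.005,0],"dp": [2,-4,0],"grip": 0},
  {"rotation": [0,0,0],"dp": [0,0,0],"grip": 0},
  {"rotation": [0,0,0],"dp": [0,0,0],"grip": 45},
  {"rotation": [0,0,0],"dp": [0,0,0],"grip": 45},
  {"rotation": [0,0,0],"dp": [0,0,0],"grip": 45},
  {"rotation": [0,0,0],"dp": [0,0,-30],"grip": 45},
  {"rotation": [0,0,0],"dp": [0,0,-45],"grip": 45},
  {"rotation": [0,0,0],"dp": [0,0,0],"grip": 45},
])

```text
clock: 6.08
ee_pos: [545.7, -239.6, 141.8]
tcp_rot: [[0.975, 0.22, -0.0], [0.22, -0.975, -0.011], [-0.003, 0.011, -1.0]]
contact_force: [-0.5, -0.5, 0.8]
width: 45.3
```

Run:
```python
from h import *
f=grab('wrist','w3');w=cloud(f)
to(545.8,-235.5,65)
f2=grab('top','t3');W=cloud(f2)
q=W.reshape(-1,3);q=q[(np.hypot(q[:,0]-546,q[:,1]+235)<40)&(q[:,2]>88)&(q[:,2]<108)];print('knob top cam',len(q),q.mean(0) if len(q) else 0)
cv2.imwrite('pics/w3c.png',np.hstack([f['pixels'],cv2.resize(f2['pixels'][140:215,230:330],(288,384))[:, :]])[:,:,::-1])
```

```text
t6.12 p [ 544.2 -238.7  139.3] yaw0.222 w44.9 F [ 0.  0. -1.] -> dp [ 2.7 -3.4 74.2] rot [0.008 0.006 0.   ]
knob top cam 0 0
```

View pics/w3c.png

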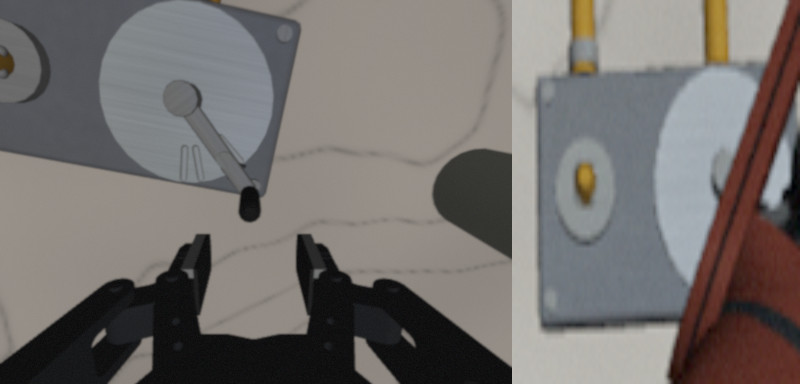

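Run:
```python
from h import *
f=dict(np.load('pics/w3.npz'));w=cloud(f)
m=(w[...,2]>46)&(w[...,2]<66);m[:,:150]=0;m[200:]=0;m[:,262:]=0
q=w[m];print(len(q))
h=q[np.hypot(q[:,0]-608,q[:,1]+170)<25];b=q[np.hypot(q[:,0]-608,q[:,1]+170)>25]
c,r=cv2.minEnclosingCircle(h[:,:2].astype('f4'));print('hub',c,r,h.mean(0))
L=cv2.fitLine(b[:,:2].astype('f4'),cv2.DIST_HUBER,0,.01,.01).ravel();print(len(b),np.degrees(np.arctan2(L[1],L[0]))%180+180, b.min(0),b.max(0))
# same for w1: ribs/plate etc
K,R,t=f['intrinsics'],f['R'],f['t']
def ray(u,v,z,f=f):
    K,R,t=f['intrinsics'],f['R'],f['t'];d=R.T@np.linalg.inv(K)@[u,v,1];c=-R.T@t;return c+d*(z-c[2])/d[2]
g=dict(np.load('pics/w1.npz'))
def ang(p,c):return np.degrees(np.arctan2(p[1]-c[1],p[0]-c[0]))%360
H=ray(339,106,60,g);print('hub w1',H)
for n,u,v in(('r1',320,172),('r2',335,172),('r3',355,167),('r4',370,158),('tri',374,178),('knobdir',265,200)):print(n,ang(ray(u,v,39 if n!='knobdir' else 100,g),H))
w1=cloud(g);m=(w1[...,2]>47)&(w1[...,2]<54);m[:120]=0;m[185:]=0;m[:,:260]=0;m[:,340:]=0
b=w1[m];L=cv2.fitLine(b[:,:2].astype('f4'),cv2.DIST_HUBER,0,.01,.01).ravel();print('bar w1',len(b),np.degrees(np.arctan2(L[1],L[0]))%180)
H=ray(181,98,60);print('w3 hub',H)
for u,v in((184,163),(198,163),(232,152)):print(ang(ray(u,v,39),H))
H=ray(181,98,60);print('knob top',ang(ray(250,191,100),H))
```

```text
2845
hub (605.0805053710938, -175.22975158691406) 19.195417404174805 [ 607.6974949  -175.38508599   58.69601401]
1429 227.88887 [ 546.37680614 -244.70845805   49.12618518] [ 598.94730016 -185.63646697   65.79867531]
hub w1 [ 611.23487417 -170.01523889   60.        ]
r1 186.7618023582752
r2 200.1709746879415
r3 218.08821768402441
r4 232.7593727872955
tri 227.20972220825632
knobdir 149.72963534698286
bar w1 175 155.65314
w3 hub [ 610.41258561 -172.03025515   60.        ]
186.23119367608476
199.17076321872844
231.85838231447235
knob top 233.2279555814653
```

Run:
```python
from h import *
s=ctrl.observe();f=dict(np.load('pics/w3.npz'))
print('cam in tool',s['tcp_rot'].T@(-f['R'].T@f['t']-s['ee_pos']))
w=cloud(dict(np.load('pics/top0.npz')));q=w.reshape(-1,3);q=q[(np.hypot(q[:,0]-590,q[:,1]-172)<60)&(q[:,2]>105)&(q[:,2]<120)]
print('jar',len(q),cv2.minEnclosingCircle(q[:,:2].astype('f4')))
to(478.5,149.8,150)
```

```text
cam in tool [  76.44151514    1.21592763 -146.72682107]
jar 488 ((589.1614379882812, 179.40194702148438), 37.41365432739258)
t6.17 p [ 543.  -238.1  137.4] yaw0.222 w45.0 F [ 0.4 -0.3 -0.7] -> dp [  22.3 -392.5  -15. ] rot [0.006 0.008 0.   ]
```

>>> jog_arm([
  {"rotation": [0,0,0],"dp": [2,-45,-5],"grip": 62},
  {"rotation": [0,0,0],"dp": [2,-45,-3],"grip": 62},
  {"rotation": [0,0,0],"dp": [2,-45,-2],"grip": 62},
  {"rotation": [0,0,0],"dp": [2,-45,-2],"grip": 62},
  {"rotation": [0,0,0],"dp": [2,-45,0],"grip": 62},
  {"rotation": [0,0,0],"dp": [2,-45,0],"grip": 62},
  {"rotation": [0,0,0],"dp": [0,-45,0],"grip": 62},
  {"rotation": [0,0,0],"dp": [0,-45,0],"grip": 62},
  {"rotation": [0,0,0],"dp": [0,0,0],"grip": 62},
])

```text
clock: 7.3
ee_pos: [464.5, 127.2, 133.4]
tcp_rot: [[0.976, 0.218, -0.029], [0.218, -0.976, -0.003], [-0.029, -0.003, -1.0]]
contact_force: [0.6, -0.8, -0.2]
width: 61.9
```

Run:
```python
from h import *
to(478.5,149.8,100)
```

```text
t7.30 p [464.5 127.2 133.4] yaw0.220 w61.9 F [ 0.6 -0.8 -0.2] -> dp [ 19.5 -18.9  32.9] rot [-0.003  0.029 -0.   ]
```

>>> jog_arm([
  {"rotation": [-0.003,0.02,0],"dp": [10,-10,15],"grip": 62},
  {"rotation": [0,0.009,0],"dp": [9,-9,15],"grip": 62},
  {"rotation": [0,0,0],"dp": [0,0,0],"grip": 62},
  {"rotation": [0,0,0],"dp": [0,0,0],"grip": 62},
])

```text
clock: 7.8
ee_pos: [476.6, 147.6, 98.6]
tcp_rot: [[0.976, 0.218, -0.005], [0.218, -0.976, -0.003], [-0.006, 0.001, -1.0]]
contact_force: [1.3, -0.2, 0.1]
width: 61.8
```

Run:
```python
from h import *
f=grab('wrist','w4');w=cloud(f);g=grab('top','t4');W=cloud(g)
q=w.reshape(-1,3);q=q[(np.hypot(q[:,0]-478,q[:,1]-150)<40)&(q[:,2]>28)&(q[:,2]<42)];print('cap wrist',len(q),cv2.minEnclosingCircle(q[:,:2].astype('f4')),q[:,2].max())
# lever from top
q=W.reshape(-1,3);k=q[(np.hypot(q[:,0]-546,q[:,1]+235)<30)&(q[:,2]>88)&(q[:,2]<108)];print('knob',len(k),k.mean(0))
k=k.mean(0);print('ang',np.degrees(np.arctan2(k[1]+170.5,k[0]-608.5))%360)
c=q[(np.hypot(q[:,0]-604,q[:,1]+30)<40)&(q[:,2]>38)&(q[:,2]<46)];print('collar',cv2.minEnclosingCircle(c[:,:2].astype('f4')))
to(478.5,149.8,20)
cv2.imwrite('pics/w4c.png',np.hstack([f['pixels'],cv2.resize(g['pixels'][145:210,280:335],(288,384),interpolation=cv2.INTER_CUBIC)])[:,:,::-1])
```

```text
cap wrist 2193 ((481.0571594238281, 148.65945434570312), 19.93233871459961) 37.36598189301974
knob 28 [ 545.92789028 -234.23118416   96.68499652]
ang 225.5257836715127
collar ((604.6381225585938, -30.8593692779541), 30.204740524291992)
t7.90 p [476.7 147.7  98.9] yaw0.220 w62.1 F [ 0.  -0.5  1.3] -> dp [ 2.6 -1.7 78.9] rot [0.001 0.005 0.   ]
```

View pics/w4c.png

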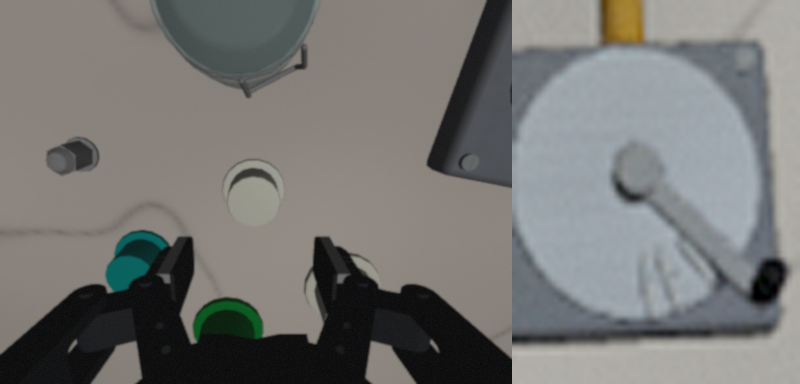

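The cap at (253,200) in the wrist view is centred between the fingers. In the top crop the knob is at 225.5° against a notch computed at about 226°, so the lever is in the notch and free. Descending on the cap.

>>> jog_arm([
  {"rotation": [0,0.003,0],"dp": [3,-1,20],"grip": 62},
  {"rotation": [0,0,0],"dp": [0,0,20],"grip": 62},
  {"rotation": [0,0,0],"dp": [0,0,20],"grip": 62},
  {"rotation": [0,0,0],"dp": [0,0,12],"grip": 62},
  {"rotation": [0,0,0],"dp": [0,0,3],"grip": 62},
  {"rotation": [0,0,0],"dp": [0,0,0],"grip": 62},
])

```text
clock: 8.65
ee_pos: [483.3, 147.4, 26.2]
tcp_rot: [[0.977, 0.215, 0.006], [0.215, -0.977, -0.001], [0.006, 0.002, -1.0]]
contact_force: [0.2, -1.0, -0.1]
width: 61.9
```

Run:
```python
from h import *
to(480,149.2,10)
```

```text
t8.65 p [483.3 147.4  26.2] yaw0.217 w61.9 F [ 0.2 -1.  -0.1] -> dp [-2.9 -2.5 16.2] rot [ 0.002 -0.006 -0.   ]
```

>>> jog_arm([
  {"rotation": [0,-0.005,0],"dp": [-3,-2,10],"grip": 62},
  {"rotation": [0,0,0],"dp": [0,0,8],"grip": 62},
  {"rotation": [0,0,0],"dp": [0,0,0],"grip": 62},
])

```text
clock: 9.02
ee_pos: [480.7, 149.0, 8.2]
tcp_rot: [[0.977, 0.215, 0.003], [0.215, -0.977, -0.002], [0.002, 0.002, -1.0]]
contact_force: [0.1, 0.4, -1.1]
width: 62.2
```

Run:
```python
from h import *
to(480,149.2,6)
```

```text
t9.03 p [480.7 149.    8.2] yaw0.217 w62.2 F [ 0.1  0.4 -1.1] -> dp [-0.6 -0.4  2.2] rot [ 0.002 -0.002 -0.   ]
```

>>> jog_arm([
  {"rotation": [0.002,-0.002,0],"dp": [-0.5,0,2],"grip": 45},
  {"rotation": [0,0,0],"dp": [0,0,0],"grip": 30},
  {"rotation": [0,0,0],"dp": [0,0,0],"grip": 30},
  {"rotation": [0,0,0],"dp": [0,0,0],"grip": 30},
  {"rotation": [0,0,0],"dp": [0,0,0],"grip": 30},
], squeeze=60)

```text
clock: 9.65
ee_pos: [480.5, 148.9, 6.3]
tcp_rot: [[0.976, 0.216, 0.001], [0.216, -0.976, -0.0], [0.001, 0.0, -1.0]]
contact_force: [-0.8, 0.3, -0.2]
width: 38.6
```

Run:
```python
from h import *
to(606,-30.5,125)
```

```text
t9.65 p [480.5 148.9   6.3] yaw0.217 w38.6 F [-0.8  0.3 -0.2] -> dp [  84.   202.3 -118.5] rot [ 0.    -0.001 -0.   ]
```

>>> jog_arm([
  {"rotation": [0,0,0],"dp": [0,0,-15],"grip": 30},
  {"rotation": [0,0,0],"dp": [0,0,-30],"grip": 30},
  {"rotation": [0,0,0],"dp": [0,0,-35],"grip": 30},
  {"rotation": [0,0,0],"dp": [5,20,-30],"grip": 30},
  {"rotation": [0,0,0],"dp": [14,36,-3],"grip": 30},
  {"rotation": [0,0,0],"dp": [14,36,0],"grip": 30},
  {"rotation": [0,0,0],"dp": [14,36,0],"grip": 30},
  {"rotation": [0,0,0],"dp": [14,30,0],"grip": 30},
  {"rotation": [0,0,0],"dp": [10,20,0],"grip": 30},
  {"rotation": [0,0,0],"dp": [0,0,0],"grip": 30},
])

```text
clock: 10.9
ee_pos: [593.6, -14.1, 135.2]
tcp_rot: [[0.976, 0.217, 0.011], [0.217, -0.976, -0.001], [0.011, 0.004, -1.0]]
contact_force: [-0.1, 0.9, -1.3]
width: 38.5
```

Run:
```python
from h import *
to(606.2,-31.3,90,0.217)
f=grab('side','s5');cv2.imwrite('pics/s5c.png',cv2.resize(f['pixels'][80:230,150:330],None,fx=4,fy=4,interpolation=cv2.INTER_CUBIC)[:,:,::-1])
```

```text
t10.90 p [593.6 -14.1 135.2] yaw0.219 w38.5 F [-0.1  0.9 -1.3] -> dp [ 8.  19.3 45.3] rot [ 0.004 -0.011  0.002]
```

View pics/s5c.png

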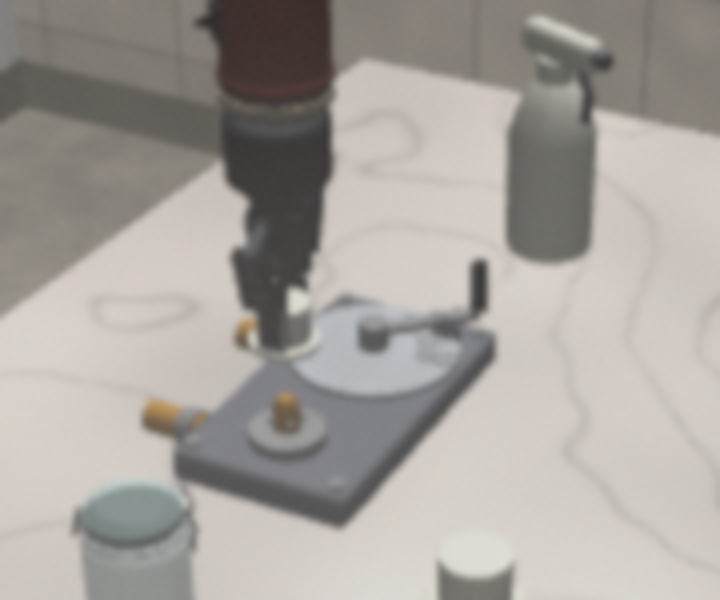

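The side view shows the cap upright in the fingers at (285,330), above the spigot at (287,415), with the lever in place. Lining up.

>>> jog_arm([
  {"rotation": [0.004,-0.01,0],"dp": [5,12,15],"grip": 30},
  {"rotation": [0,0,0],"dp": [3,7,15],"grip": 30},
  {"rotation": [0,0,0],"dp": [0,0,8],"grip": 30},
  {"rotation": [0,0,0],"dp": [0,0,0],"grip": 30},
])

```text
clock: 11.45
ee_pos: [603.6, -27.2, 96.7]
tcp_rot: [[0.975, 0.22, -0.001], [0.22, -0.975, 0.002], [-0.0, -0.002, -1.0]]
contact_force: [-0.8, -0.9, -0.1]
width: 37.9
```

Run:
```python
from h import *
to(606.2,-31.3,77,0.217)
```

```text
t11.45 p [603.6 -27.2  96.7] yaw0.222 w37.9 F [-0.8 -0.9 -0.1] -> dp [ 1.6  4.6 19.7] rot [-0.002  0.     0.005]
```

>>> jog_arm([
  {"rotation": [0,0,0],"dp": [1.5,4,10],"grip": 30},
  {"rotation": [0,0,0],"dp": [0,0,4],"grip": 30},
  {"rotation": [0,0,0],"dp": [0,0,0],"grip": 30},
  {"rotation": [0,0,0],"dp": [0,0,0],"grip": 30},
])

```text
clock: 11.95
ee_pos: [606.2, -30.2, 82.5]
tcp_rot: [[0.975, 0.221, 0.0], [0.221, -0.975, 0.002], [0.001, -0.002, -1.0]]
contact_force: [-0.5, -0.8, -1.4]
width: 38.1
```

Run:
```python
from h import *
to(606,-31.2,65,0.217)
```

```text
t11.95 p [606.2 -30.2  82.5] yaw0.223 w38.1 F [-0.5 -0.8 -1.4] -> dp [-0.4  1.  17.5] rot [-0.002 -0.001  0.006]
```

>>> jog_arm([
  {"rotation": [0,0,0],"dp": [0,0.5,4],"grip": 30},
  {"rotation": [0,0,0],"dp": [0,0,4],"grip": 30},
  {"rotation": [0,0,0],"dp": [0,0,4],"grip": 30},
  {"rotation": [0,0,0],"dp": [0,0,0],"grip": 30},
])

```text
clock: 12.45
ee_pos: [606.5, -30.7, 70.0]
tcp_rot: [[0.975, 0.221, 0.001], [0.221, -0.975, 0.002], [0.001, -0.002, -1.0]]
contact_force: [-0.1, 0.1, -1.7]
width: 38.0
```

Run:
```python
from h import *
to(606,-31.2,65,0.217)
```

```text
t12.45 p [606.5 -30.7  70. ] yaw0.223 w38.0 F [-0.1  0.1 -1.7] -> dp [-0.6  0.3  5. ] rot [-0.002 -0.001  0.006]
```

>>> jog_arm([
  {"rotation": [0,0,0],"dp": [0,0,3],"grip": 30},
  {"rotation": [0,0,0],"dp": [0,0,3],"grip": 30},
  {"rotation": [0,0,0],"dp": [0,0,2],"grip": 30},
  {"rotation": [0,0,0],"dp": [0,0,0],"grip": 30},
], squeeze=80)

```text
clock: 12.95
ee_pos: [606.6, -30.7, 61.4]
tcp_rot: [[0.975, 0.221, 0.001], [0.221, -0.975, 0.002], [0.001, -0.002, -1.0]]
contact_force: [0.0, 0.7, -1.3]
width: 38.2
```

Run:
```python
from h import *
to(606,-31.2,65,0.217)
```

```text
t12.95 p [606.6 -30.7  61.4] yaw0.223 w38.2 F [ 0.   0.7 -1.3] -> dp [-0.6  0.3 -3.6] rot [-0.002 -0.001  0.006]
```

No side force, so the mouth is over the spigot shaft. Now I'll press through the balls.

>>> jog_arm([
  {"rotation": [0,0,0],"dp": [0,0,3],"grip": 30},
  {"rotation": [0,0,0],"dp": [0,0,3],"grip": 30},
  {"rotation": [0,0,0],"dp": [0,0,3],"grip": 30},
  {"rotation": [0,0,0],"dp": [0,0,3],"grip": 30},
])

```text
clock: 13.45
ee_pos: [606.8, -31.7, 52.5]
tcp_rot: [[0.975, 0.222, 0.001], [0.222, -0.975, 0.0], [0.001, -0.0, -1.0]]
contact_force: [-3.1, -1.2, -1.5]
width: 37.7
```

Run:
```python
from h import *
to(606,-31.2,48.3,0.217)
```

```text
t13.45 p [606.8 -31.7  52.5] yaw0.223 w37.7 F [-3.1 -1.2 -1.5] -> dp [-0.7 -0.6  4.2] rot [-0.    -0.001  0.006]
```

>>> jog_arm([
  {"rotation": [0,0,0],"dp": [-0.5,0,3],"grip": 30},
  {"rotation": [0,0,0],"dp": [0,0,3],"grip": 30},
  {"rotation": [0,0,0],"dp": [0,0,2],"grip": 30},
])

```text
clock: 13.82
ee_pos: [606.1, -31.7, 48.2]
tcp_rot: [[0.975, 0.222, -0.001], [0.222, -0.975, 0.0], [-0.001, -0.001, -1.0]]
contact_force: [-8.8, 1.2, 13.2]
width: 37.7
```

Run:
```python
from h import *
to(606,-31.2,48.3,0.217)
```

```text
t13.82 p [606.1 -31.7  48.2] yaw0.224 w37.7 F [-8.8  1.2 13.2] -> dp [ 0.  -0.5 -0.1] rot [-0.001  0.001  0.007]
```

>>> jog_arm([
  {"rotation": [0,0,0],"dp": [-1,0,1.5],"grip": 30},
  {"rotation": [0,0,0],"dp": [0,0,2],"grip": 30},
  {"rotation": [0,0,0],"dp": [0,0,3],"grip": 30},
])

```text
clock: 14.2
ee_pos: [606.1, -31.7, 48.2]
tcp_rot: [[0.975, 0.223, -0.001], [0.223, -0.975, 0.0], [-0.001, -0.0, -1.0]]
contact_force: [-15.1, 1.3, 28.6]
width: 37.7
```

Run:
```python
from h import *
to(606,-31.2,48.3,0.217)
f=grab('side','s6');g=grab('wrist','w6')
to(606,-31.2,48.3,0.217)
W=cloud(f);q=W.reshape(-1,3)
for a,b in((28,34),(38,46),(46,52),(52,70),(70,85)):
    k=q[(np.hypot(q[:,0]-604,q[:,1]+30)<32)&(q[:,2]>a)&(q[:,2]<b)];print(a,b,len(k),k.mean(0).round(1) if len(k) else'')
a=cv2.resize(f['pixels'][120:210,180:290],(520,426),interpolation=cv2.INTER_CUBIC);b=cv2.resize(g['pixels'][100:356,90:422],(280,216));b=np.vstack([b,np.zeros((210,280,3),'u1')])
cv2.imwrite('pics/e6.png',np.hstack([a,b])[:,:,::-1])
```

```text
t14.20 p [606.1 -31.7  48.2] yaw0.224 w37.7 F [-15.1   1.3  28.6] -> dp [ 0.  -0.5 -0.1] rot [-0.     0.001  0.007]
t14.30 p [606.1 -31.7  48.2] yaw0.224 w37.8 F [-12.5   0.6  22.2] -> dp [-0.  -0.5 -0.1] rot [-0.     0.     0.007]
28 34 33 [590.7 -15.1  30.8]
38 46 79 [597.9 -17.6  41.9]
46 52 19 [590.7 -15.8  48.4]
52 70 59 [592.4 -13.9  60.9]
70 85 63 [597.1 -27.9  75.3]
```

View pics/e6.png

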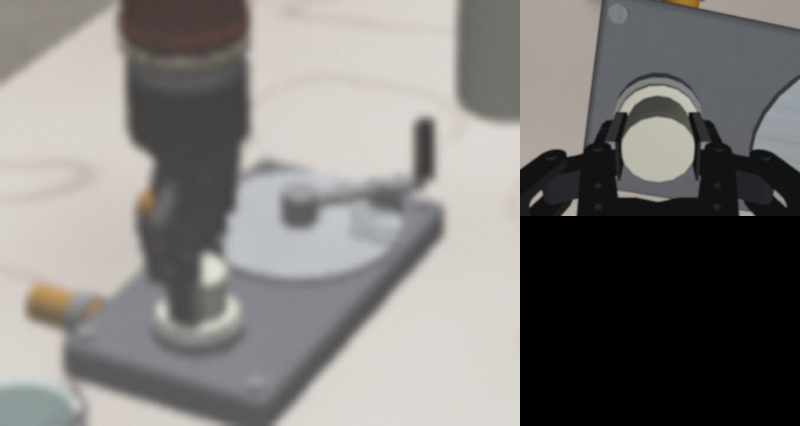

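The skirt sits flat on the collar in the side view at (197,320), and the lever is still in its notch. I'll check that the press holds steady before handing in.

Run:
```python
from h import *
for i in range(6):
    for _ in range(2): ctrl.grab_frame('side')
    to(606,-31.2,48.3,0.217)
W=cloud(dict(np.load('pics/s6.npz')));q=W.reshape(-1,3);k=q[(np.hypot(q[:,0]-546,q[:,1]+235)<30)&(q[:,2]>65)&(q[:,2]<108)];print('knob',len(k),k.mean(0))
```

```text
t14.40 p [606.1 -31.7  48.2] yaw0.224 w38.0 F [-12.9   1.2  23. ] -> dp [ 0.  -0.5 -0.1] rot [-0.     0.     0.007]
t14.50 p [606.1 -31.7  48.2] yaw0.224 w38.2 F [-13.    0.9  22.2] -> dp [ 0.  -0.5 -0.1] rot [-0.     0.     0.007]
t14.60 p [606.1 -31.7  48.2] yaw0.224 w37.8 F [-13.    1.8  21.5] -> dp [ 0.  -0.5 -0.1] rot [-0.     0.     0.007]
t14.70 p [606.1 -31.7  48.2] yaw0.224 w37.9 F [-13.1   1.4  22.2] -> dp [-0.  -0.5 -0.1] rot [-0.     0.     0.007]
t14.80 p [606.1 -31.7  48.2] yaw0.224 w38.1 F [-14.5   0.7  22.6] -> dp [-0.  -0.5 -0.1] rot [-0.     0.     0.007]
t14.90 p [606.1 -31.7  48.2] yaw0.224 w38.4 F [-14.    1.5  22.6] -> dp [-0.  -0.5 -0.1] rot [-0.     0.     0.007]
knob 51 [ 546.72504215 -230.61049113   82.45491213]
```

Steady at about 22 N down. Handing in.

```bash
python3 -c "
from station import ctrl
print(ctrl.hand_in()); s=ctrl.observe(); print(s['clock'],s['contact_force'],s['ee_pos'])"
```

```text
the job is handed in; nothing more can be done
None
the job is handed in; nothing more can be done
```

The job is handed in at about 15 s on the clock, with the lever in the marked notch and the white cap pressed onto the spigot, still held. No verdict was reported.

- **Lever:** I gripped the knob, swung it round, backed off a small overshoot and let go. The top camera then put the knob at 225.5°, against about 226° computed for the marked notch. The last side view still showed it there. A bar-direction fit from the wrist camera read 227.9°, which disagrees slightly but stays within tolerance.
- **Cap:** I took the smaller white cap, squeezed it at 60 N and then 80 N, and pressed it through the balls. The finger height at the end matches the cap's underside at seat height to within about 0.2 mm, and the side view shows the skirt flat on the collar.
- **Press:** The downward push held at about 22 N over the last 0.6 s, with the fingers still gripping. A sideways force of about 13 N in x remained, probably the cap bearing on one side of the spigot. The mouth clearance limits that offset to about 1.5 mm.
- **Other items:** I touched none of the jar, lug nut, sprayer or caddy. I did not re-measure their positions at the end.

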